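# Push the tip box down the loading lane

### The job

The closed pipette-tip box stands loose in front of the open mouth of the loading lane, the two low metal rails with a stop across the far end. With the fingertips, gently push the box into line and then lengthwise down the lane until it is right up against the end stop, straight and between the rails. Neither the box nor the robot may touch either rail, the box must stay standing on the worktop (do not grip, lift or tip it), and the things standing round the lane are to be left alone.

Things in the scene. Friction and masses are not known exactly. Their poses are not given: they have to be found in the camera images.
- tip_box_loose: Pipette-tip box, blue base, clear shut lid, loose, in front of the lane's mouth. 118 mm long (its y axis), 73 mm high; body 69 mm wide (its x, -34 to +35 mm; a lid tab at -x makes it 76). Mass 0.15 to 0.31 kg. Origin: centre of underside. Starts within 15 degrees of the lane's direction, up to 35 mm off its middle line. Slides under 1 to 4 N; pushed 25 to 45 mm above the worktop it does not tip.
- lane: Fixed lane: two parallel metal rails and an end stop, open at mouth and top; its floor is the worktop. Origin: on the worktop at the mouth, midway between the rails. x: down the lane to the stop (roughly to the robot's left, +-17 degrees); y: toward the robot. 100 mm between the rails. Stop's rubber face at x = 200 mm, 8 to 26 mm high; bar behind it 30 mm high. Box home: its centre at x = 141 mm.
- rail_left: Rail at +y of the lane (nearer to the robot): 205 mm long (lane x = 0 to 205 mm), 10 mm thick, only 20 mm high, so that fingertips held higher pass over it. Origin: by the mouth, on the worktop, mid-thickness, 55 mm from the lane's middle line. Small screw feet (9 mm high) reach 21 mm out from its outer face. Not to be touched.
- rail_right: The rail at -y of the lane (farther from the robot); the same size, its feet on the far side. It must not be touched.
- tube_block: Green microtube block with capped tubes, 52x116x32 mm, loose, on the worktop beyond the far rail. Origin: centre of its underside. To be left alone.
- amber_bottle: Small amber reagent bottle with a blue cap, 45 mm across, 78 mm high, loose, standing outside the near rail. Origin: centre of its underside. To be left alone.
- marker: Marker pen with a black cap, 135 mm long, 12 mm thick, loose, lying outside the near rail along the lane. Origin: centre of its underside. To be left alone.
- beaker: Clear beaker, 53 mm across, 67 mm high, loose, standing behind the end stop. Origin: centre of its underside. To be left alone.
Mind the look-alikes: they are no part of the job. Leave any purple look-alike of the tip_box_loose alone.

How it is judged:
By the outcome, as a careful person would: the job done as asked, in the order asked, and still so for the second after the job is handed in, with the robot touching nothing.
It also fails if it takes over 72 s, if anything falls off the work surface, if the arm or the gripper's body presses on something with over 40 N, if the wrist force passes 120 N, or if a joint passes its speed limit or range.

### The arm

A 6-joint arm with a two-finger parallel gripper is mounted at the origin on a cart in front of the work surface, level with it; the furniture and walls round the work are solid. World frame = base frame: x ahead of the robot, y to its left, z up, the work surface at z = 0. Lengths are in m, angles in rad, forces in N, time in s.
With the tool pointing down it reaches from about 0.35 to 0.975 m from the base axis. Payload 4.9 kg.
Tool frame: the origin (TCP) lies at the very end of the fingers, on their centre line; the grasp point (between the pads) lies 19 mm behind it; z points along the fingers, y is the direction in which the jaws open and shut (so a half turn about z gives the same grasp; the last joint's range is limited). The gripper opens to 85 mm and grips with 20 to 120 N. Pads are 22 mm wide; open, the fingers measure 114 mm over their backs; the gripper's body (76 mm by 85 mm) begins 54 mm behind the grasp point. The pads swing forward as they close: fully open they stand 13 mm farther back than shut.
Start: joints at [1.124, 0.053, 1.613, -0, 1.476, -0.119], TCP at [0.201, 0.592, 0.205] pointing down, gripper open.
Joint ranges: [-3.01, 3.01], [-1.01, 2.22], [0.06, 2.58], [-1.02, 4.17], [0.09, 2.62], [-3.14, 3.14]. Speed limits (rad/s): [2.57, 2.57, 3.14, 3.14, 3.14, 3.14].

### API

Orientations are given as a unit quaternion [w, x, y, z].
In Python, from plant import monitor, eyes, manip gives the robot as it stands.
- The arm moves only by the tool step_arm, never from a script. Its argument "motion" is a list of rows, each a list of 7 numbers: the shift along the world's x, y, z scaled (see below), then the turn, a rotation vector about the world's x, y, z scaled (see below), then the closure in counts, from 0 (fully open) to 255 (shut). In form: [[x, y, z, ax, ay, az, grip], ...]. A call has 1 to 10 rows; each row is the pose to reach, as a shift and turn from the pose commanded when the call began; what a row does not reach only later rows make up. The controller multiplies each number of a shift by 0.5 m and each number of a turn by 1.5 rad. A row lasts 1/10 s, in which the tool goes at most 50 mm and 8.59 degrees, less where a joint would pass 70% of its speed; a pose out of reach is approached as far as the arm can. A call with a number of a shift or a turn outside -1 to 1 is refused whole. A call with a gripper value outside its range is refused whole. The fingers move at their own pace and stop on an object; the grip force is fixed at half the most. Time passes only in rows, so rows that repeat a pose let the fingers close. It gives the time, the measured TCP pose, the force and the opening at its end, in the units of the state.
- monitor.state(): the state, without advancing time (a new reading comes with each control period).
- eyes.grab_frame(name): name is "scene" or "top" or "wrist"; returns a dict with "pixels" (400x640x3 uint8, red, green, blue), "mtx" (3x3 intrinsics, pixels), "rvec" (rotation vector, rad) and "tvec" (3), from world to camera coordinates, as OpenCV has them; the wrist camera has in their place "hand_eye" (4x4, takes a point from camera to tool coordinates, whose origin is the TCP and whose axes are the flange's). Camera axes: x right, y down, z forward; pixel columns grow to the right and rows downward; lengths in m; the calibration is good to about 2 mm. A picture is of the moment at which its call begins: read the wrist's pose just before it. There is no depth.
- manip.job_done(): hands the job in, once; it reports no verdict.
Trained networks look in the newest picture that a camera, given by its name, has taken for a name from the list of things; names that differ only in an ending like _2 or _b are one class to them, and where a whole thing is asked for, a point or a joint stands for the part that bears it (a point fixed in the world has none). Each returns a list of dicts, best first, with "p" (0 to 1); they miss things now and then, are a little off and sometimes report something else, mostly with a low value. They report only what shows in the picture. A call takes as long as a camera call. They do not tell look-alikes from the thing itself.
- eyes.look_for(name, camera): "box" ([centre column, centre row, width, height] in pixels, round what is visible of it).
- eyes.pinpoint(name, camera): "uv" ([column, row] in pixels: a listed point, or the origin of a listed thing).
The state is a dict: "time": time; "joint_pos": joint angles; "joint_vel": joint speeds; "joint_efforts": joint torques, N m; "tool_pos": TCP position; "tool_rot": TCP orientation; "contact_force": force on the tool from outside, world axes, zero at the start; "ft_torque": the same for the moment, N m; "gripper_width": opening from 0.0 (shut) to 1.0 (fully open).
Only numpy, scipy, OpenCV 4.12 (cv2) and the standard library are available. Lean on these libraries where they do the work, as an engineer would, in place of code of your own. Each camera call takes 0.05 s, during which the arm holds its last target.

## Working session

There is one attempt and no reset: what is moved stays moved. The work goes in short steps, Python scripts to look and compute and a tool call to move; the robot and the scene stay as the last step left them, time stands still between calls to the robot, and variables do not carry over. Pictures are saved under pics/ and viewed, and the job is handed in when it is done.

Besides the shell and the picture viewer there is one more tool, called after "Request:" as name([rows], argument=value, ...), one row to a line, values as JSON. step_arm: Moves the arm, as the interface text tells. Its arguments: {"type":"object","properties":{"motion":{"type":"array","items":{"type":"array","items":{"type":"number"}}}},"required":["motion"]}

```bash
mkdir -p pics; ls
cat > h.py <<'E'
import numpy as np, cv2
from plant import monitor, eyes, manip
def save(im,n): cv2.imwrite('pics/'+n,cv2.cvtColor(im,cv2.COLOR_RGB2BGR))
def unproj(f,uv,z):
    R,_=cv2.Rodrigues(np.array(f['rvec'],float)); t=np.array(f['tvec'],float).reshape(3)
    n=cv2.undistortPoints(np.array(uv,float).reshape(-1,1,2),np.array(f['mtx'],float),None).reshape(-1,2)
    C=-R.T@t; out=[]
    for a in n:
        d=R.T@np.array([a[0],a[1],1]); s=(z-C[2])/d[2]; out.append(C+s*d)
    return np.array(out)
def proj(f,P):
    return cv2.projectPoints(np.array(P,float).reshape(-1,1,3),np.array(f['rvec'],float),np.array(f['tvec'],float),np.array(f['mtx'],float),None)[0].reshape(-1,2)
E
python3 - <<'E'
from h import *
np.set_printoptions(precision=3,suppress=True)
s=monitor.state(); print(s['time'],s['tool_pos'],s['tool_rot'],s['contact_force'])
for c in ['top','scene']:
    f=eyes.grab_frame(c); save(f['pixels'],c+'0.png')
    R,_=cv2.Rodrigues(np.array(f['rvec'],float)); print(c,-R.T@np.array(f['tvec']).reshape(3),f['mtx'][0][0])
    for n in ['tip_box_loose','lane','rail_left','rail_right','tube_block','amber_bottle','marker','beaker']:
        p=eyes.pinpoint(n,c); b=eyes.look_for(n,c)
        print(n,[(np.round(q['uv']),round(q['p'],2),unproj(f,q['uv'],0)[0].round(3)[:2]) for q in p],[(np.round(q['box']),round(q['p'],2)) for q in b])
E
```

```text
pics
0.0 [0.201 0.591 0.204] [-0.     0.163  0.987 -0.001] [ 0.293 -0.647 -0.155]
top [ 0.359 -0.009  1.306] 513.500706080688
tip_box_loose [(array([386., 213.]), 0.95, array([ 0.509, -0.157])), (array([398., 154.]), 0.83, array([ 0.661, -0.194])), (array([457., 245.]), 0.8, array([ 0.424, -0.334])), (array([478., 181.]), 0.7, array([ 0.588, -0.396]))] [(array([462., 247.,  39.,  58.]), 0.96), (array([481., 180.,  57.,  53.]), 0.9), (array([392., 211.,  52.,  30.]), 0.88), (array([402., 148.,  43.,  50.]), 0.67)]
lane [] [(array([301., 220.,  99.,  72.]), 0.9)]
rail_left [(array([352., 233.]), 0.81, array([ 0.459, -0.069]))] [(array([313., 244.,  80.,  22.]), 0.9)]
rail_right [(array([342., 190.]), 0.77, array([ 0.569, -0.047]))] [(array([391., 211.,  55.,  34.]), 0.72), (array([306., 192.,  83.,  23.]), 0.55)]
tube_block [(array([294., 164.]), 0.85, array([0.64 , 0.078]))] [(array([295., 164.,  49.,  34.]), 0.57)]
amber_bottle [(array([291., 274.]), 0.74, array([0.358, 0.086])), (array([348., 234.]), 0.68, array([ 0.456, -0.061]))] [(array([287., 275.,  15.,  21.]), 0.76)]
marker [(array([334., 257.]), 0.61, array([ 0.399, -0.024]))] [(array([334., 258.,  54.,  17.]), 0.59)]
beaker [(array([227., 220.]), 0.94, array([0.496, 0.251]))] [(array([224., 222.,  29.,  21.]), 0.8)]
scene [0.099 0.89  0.713] 382.9008108065265
tip_box_loose [] []
lane [] [(array([301., 233.,  33.,  45.]), 0.91)]
rail_left [] []
rail_right [(array([316., 203.]), 0.5, array([ 0.551, -0.05 ]))] [(array([297., 220.,  21.,  26.]), 0.65)]
tube_block [(array([273., 214.]), 0.63, array([0.642, 0.07 ]))] [(array([274., 210.,  27.,  26.]), 0.79)]
amber_bottle [] []
marker [] []
beaker [(array([287., 262.]), 0.6, array([0.493, 0.24 ]))] [(array([286., 254.,  24.,  32.]), 0.87)]
```

Run:
```python
import cv2
a=cv2.imread('pics/top0.png'); c=a[120:310,190:520]
cv2.imwrite('pics/top0c.png',cv2.resize(c,(792,456),interpolation=cv2.INTER_CUBIC))
c=a[165:265,240:430]
cv2.imwrite('pics/top0d.png',cv2.resize(c,(798,420),interpolation=cv2.INTER_CUBIC))
```

```text
(no output)
```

View pics/top0c.png

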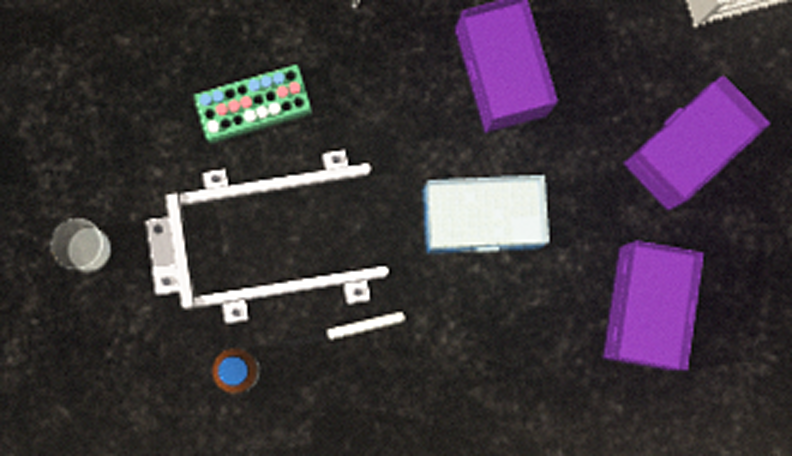

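View pics/top0d.png

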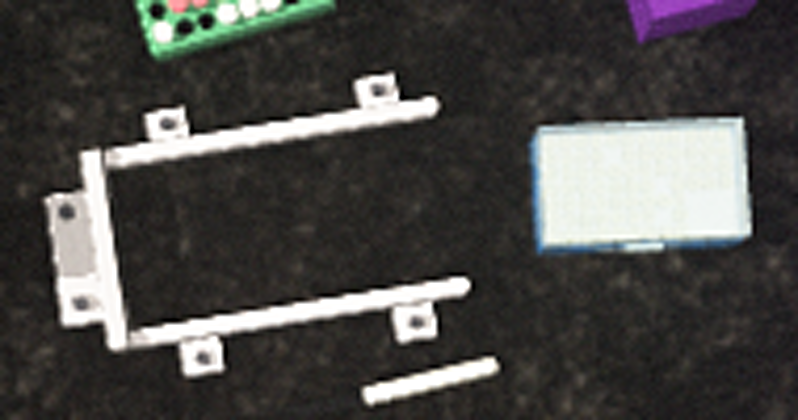

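View pics/scene0.png

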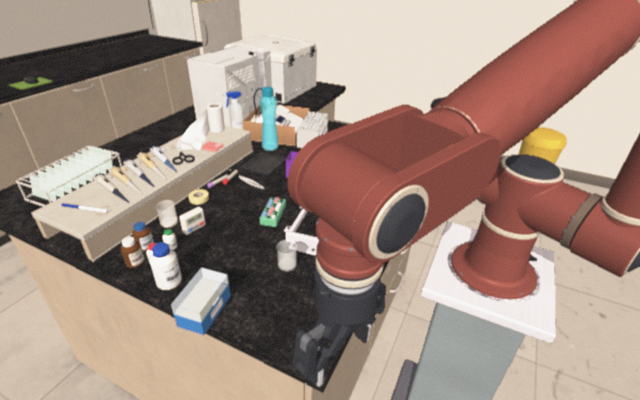

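```bash
cat >> h.py <<'E'
from scipy.optimize import least_squares, minimize
S=8
def fillmask(polys,shape,off):
    m=np.zeros((shape[0]*S//2,shape[1]*S//2),np.uint8)
    for p in polys:
        q=((np.array(p)-off+0.5)*S//2*1.0)
        cv2.fillPoly(m,[np.round(((np.array(p)-off+0.5)*(S/2)-0.5)*16).astype(np.int32)],255,shift=4)
    return cv2.resize(m,(shape[1],shape[0]),interpolation=cv2.INTER_AREA)/255.
def lanepts(pose,P):
    x,y,a=pose; P=np.array(P,float); c,s=np.cos(a),np.sin(a)
    return np.c_[x+c*P[:,0]-s*P[:,1], y+s*P[:,0]+c*P[:,1], P[:,2]]
E
python3 - <<'E'
from h import *
np.set_printoptions(precision=4,suppress=True)
f=eyes.grab_frame('top'); im=f['pixels'].astype(float)
x0,x1,y0,y1=240,375,170,265
g=im[y0:y1,x0:x1].min(2); 
T=np.clip((g-70)/(230-70),0,1)
def polys(pose):
    out=[]
    for yc in (55,-55):
        for z in (.02,):
            r=[(0,yc-5),(.205e3,yc-5),(.205e3,yc+5),(0,yc+5)]
            out.append(proj(f,lanepts(pose,[(a/1e3,b/1e3,z) for a,b in r])))
    return out
# only compare near rails: weight mask = within region lane x -20..185
def cost(pose):
    M=fillmask(polys(pose),T.shape,np.array([x0,y0])); M=cv2.GaussianBlur(M,(0,0),1.0)
    W=fillmask([proj(f,lanepts(pose,[(a/1e3,b/1e3,.02) for a,b in [(-20,s*72) ,(185,s*72),(185,s*35),(-20,s*35)]])) for s in (1,-1)],T.shape,np.array([x0,y0]))
    Tb=cv2.GaussianBlur(T,(0,0),.6)
    return -(W*(Tb-Tb.mean())*(M-M.mean())).sum()/np.sqrt((W*(M-M.mean())**2).sum()*(W*(Tb-Tb.mean())**2).sum())
A=unproj(f,[[344,190],[352,233]],.02); print(A)
best=None
for a in np.radians([94,98,102]):
    m=A.mean(0)
    r=minimize(cost,[m[0],m[1],a],method='Nelder-Mead',options=dict(initial_simplex=[[m[0],m[1],a],[m[0]+.006,m[1],a],[m[0],m[1]+.006,a],[m[0],m[1],a+.05]],xatol=1e-5,fatol=1e-6))
    print(r.x,np.degrees(r.x[2]),r.fun)
    if best is None or r.fun<best.fun: best=r
L=best.x; np.save('lane.npy',L)
# box overlay: guess by corners of lid top (z=.073) in top image
d=np.array([[538,127],[742,118],[750,237],[541,244]])/4.2+[240,165]
print(unproj(f,d,.073))
big=cv2.resize(f['pixels'],None,fx=4,fy=4,interpolation=cv2.INTER_CUBIC)
for p in polys(L): cv2.polylines(big,[np.round((p+.5)*4-.5).astype(int)],True,(255,0,0),1)
q=proj(f,lanepts(L,[[0,0,0],[.2,0,0],[.2,-.05,.026],[.2,.05,.026]])); 
for p in q: cv2.circle(big,tuple(np.round((p+.5)*4-.5).astype(int)),3,(0,255,0),-1)
save(big[650:1070,940:1730],'lanefit.png')
w=eyes.grab_frame('wrist'); print(np.array(w['hand_eye']),w['mtx']); save(w['pixels'],'wrist0.png')
E
```

```text
[[ 0.5662 -0.0507  0.02  ]
 [ 0.4569 -0.0688  0.02  ]]
[ 0.513  -0.0577  1.7201] 98.55193414719753 -0.8833910748153707
[ 0.5126 -0.0567  1.7178] 98.4255498716331 -0.8830686004569431
[ 0.513  -0.0574  1.7192] 98.50401251809178 -0.8823983605283988
[[ 0.544  -0.1071  0.073 ]
 [ 0.5476 -0.2247  0.073 ]
 [ 0.4786 -0.2267  0.073 ]
 [ 0.4762 -0.1072  0.073 ]]
[[ 0.001  -0.959  -0.2834  0.0738]
 [ 1.      0.0011 -0.0004  0.0001]
 [ 0.0007 -0.2834  0.959  -0.1691]
 [ 0.      0.      0.      1.    ]] [[312.5483   0.     321.0336]
 [  0.     312.5483 203.4137]
 [  0.       0.       1.    ]]
```

View pics/lanefit.png

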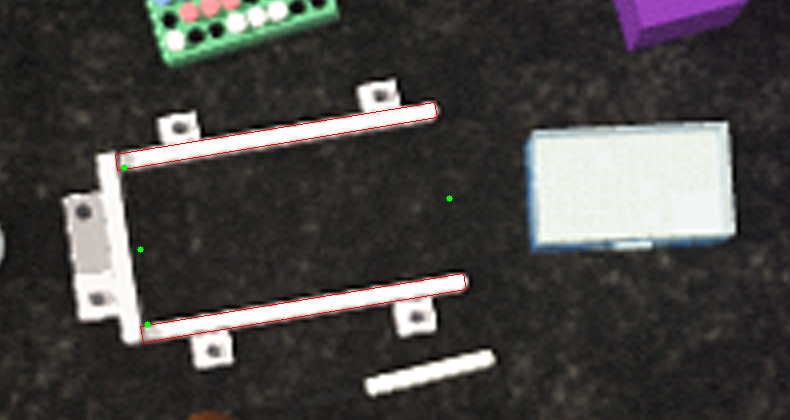

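The top picture shows five candidates: the blue-based box with the clear lid at about (391,212), and purple boxes at about (402,148), (480,180) and (462,247). The first one fits: blue base, clear lid, in front of the mouth. The three purple ones are look-alikes. The enlarged crop confirms this.

The lane fit overlays the rails well: origin (0.513, -0.0575), direction 98.5°. The box is about 17 mm off toward the robot, about 7° askew, with its tab toward the robot.

Next I'll go over the near side of the box, with the jaws along the lane.

Request:
step_arm([
  [0.3,-0.9,0.1,0,0,0.318,0],
  [0.3,-0.9,0.1,0,0,0.318,0],
  [0.3,-0.9,0.1,0,0,0.318,0],
  [0.3,-0.9,0.1,0,0,0.318,0],
  [0.3,-0.9,0.1,0,0,0.318,0],
  [0.3,-0.9,0.1,0,0,0.318,0],
  [0.3,-0.9,0.1,0,0,0.318,0],
  [0.3,-0.9,0.1,0,0,0.318,0],
  [0.3,-0.9,0.1,0,0,0.318,0],
  [0.3,-0.9,0.1,0,0,0.318,0],
])

```text
time: 2.8
tool_pos: [0.3519, 0.139, 0.2558]
tool_rot: [0.001, -0.073, 0.997, -0.0]
contact_force: [-0.1, -0.1, 0.6]
gripper_width: 1.002
```

Request:
step_arm([
  [0.186,-0.63,0,0,0,0,0],
  [0.186,-0.63,0,0,0,0,0],
  [0.186,-0.63,0,0,0,0,0],
  [0.186,-0.63,0,0,0,0,0],
  [0.186,-0.63,0,0,0,0,0],
  [0.186,-0.63,0,0,0,0,0],
  [0.186,-0.63,0,0,0,0,0],
  [0.186,-0.63,0,0,0,0,0],
  [0.186,-0.63,0,0,0,0,0],
])

```text
time: 3.7
tool_pos: [0.444, -0.1735, 0.2547]
tool_rot: [-0.0, -0.074, 0.997, 0.0]
contact_force: [0.3, 0.2, -0.0]
gripper_width: 1.002
```

```bash
cat >> h.py <<'E'
from scipy.spatial.transform import Rotation as Ro
def wristframe(name=None):
    s=monitor.state(); w=eyes.grab_frame('wrist')
    q=s['tool_rot']; Tt=np.eye(4); Tt[:3,:3]=Ro.from_quat([q[1],q[2],q[3],q[0]]).as_matrix(); Tt[:3,3]=s['tool_pos']
    M=np.linalg.inv(Tt@np.array(w['hand_eye']))
    w['rvec']=cv2.Rodrigues(M[:3,:3])[0]; w['tvec']=M[:3,3]
    if name: save(w['pixels'],name)
    return s,w
def lane_xy(P):
    L=np.load('lane.npy'); d=np.array(P)[...,:2]-L[:2]; c,s=np.cos(L[2]),np.sin(L[2])
    return np.stack([d[...,0]*c+d[...,1]*s,-d[...,0]*s+d[...,1]*c],-1)
def tcp_report(s):
    q=s['tool_rot']; R=Ro.from_quat([q[1],q[2],q[3],q[0]]).as_matrix()
    L=np.load('lane.npy')
    print('t',round(s['time'],2),'tcp',np.round(s['tool_pos'],4),'lane',lane_xy(s['tool_pos']).round(4),'jaw yaw rel lane',round(np.degrees(np.arctan2(R[1,1],R[0,1])-L[2]),2),'F',np.round(s['contact_force'],1),'w',s['gripper_width'],'z',R[:,2].round(3))
def boxpoly(pose,z): # lane-frame x,y,yaw of box
    x,y,a=pose; c,s=np.cos(a),np.sin(a)
    pts=[(sx*.059,sy) for sx,sy in ((1,.034),(1,-.035),(-1,-.035),(-1,.034))]
    return [(x+c*p-s*q,y+s*p+c*q,z) for p,q in pts]
def overlay(f,pose=None):
    L=np.load('lane.npy'); im=f['pixels'].copy()
    def pl(P,col):
        cv2.polylines(im,[np.round(proj(f,lanepts(L,P))).astype(int)],True,col,1)
    for yc in (.055,-.055): pl([(0,yc-.005,.02),(.205,yc-.005,.02),(.205,yc+.005,.02),(0,yc+.005,.02)],(255,0,0))
    pl([(.2,-.05,.026),(.2,.05,.026),(.2,.05,.008),(.2,-.05,.008)],(255,255,0))
    if pose is not None:
        pl(boxpoly(pose,.073),(255,0,255)); pl(boxpoly(pose,0),(0,255,0))
    return im
E
python3 - <<'E'
from h import *
s,w=wristframe('w1.png'); tcp_report(s)
save(overlay(w,(-.1076,.0175,np.radians(-7.1))),'w1o.png')
f=eyes.grab_frame('top'); save(cv2.resize(overlay(f,(-.1076,.0175,np.radians(-7.1)))[150:290,230:450],None,fx=3.6,fy=3.6,interpolation=cv2.INTER_CUBIC),'t1o.png')
E
```

```text
t 3.7 tcp [ 0.444  -0.1735  0.2547] lane [-0.1043  0.0854] jaw yaw rel lane -0.07 F [ 0.3  0.2 -0. ] w 1.0016617729568227 z [-0.001  0.001 -1.   ]
```

View pics/w1o.png

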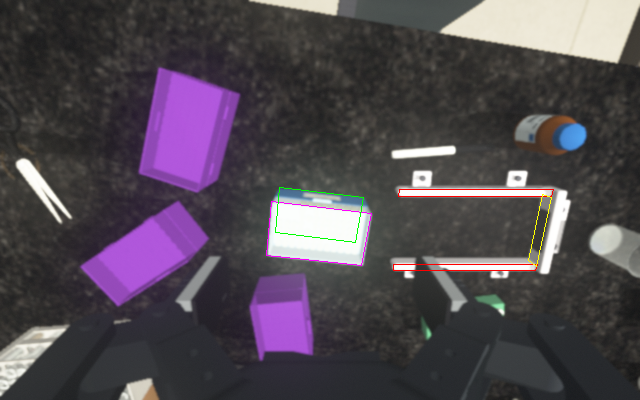

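View pics/t1o.png

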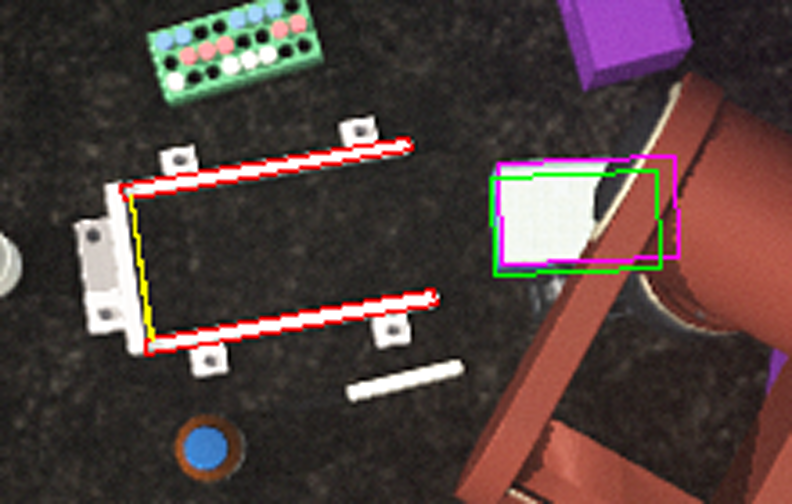

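The wrist view agrees with the fits: the rails and box outlines overlay to within about 1–2 px, with the box at (318,228) and the tab at its near face (320,198). I'm descending beside the near face.

Request:
step_arm([
  [0,-0.006,-0.1,0,0,0,0],
  [0,-0.006,-0.2,0,0,0,0],
  [0,-0.006,-0.3,0,0,0,0],
  [0,-0.006,-0.38,0,0,0,0],
  [0,-0.006,-0.43,0,0,0,0],
  [0,-0.006,-0.46,0,0,0,0],
  [0,-0.006,-0.466,0,0,0,0],
  [0,-0.006,-0.466,0,0,0,0],
])

```text
time: 4.6
tool_pos: [0.4443, -0.1754, 0.0221]
tool_rot: [-0.0, -0.075, 0.997, 0.0]
contact_force: [-0.6, 0.0, 0.6]
gripper_width: 1.003
```

Run:
```python
from h import *
s,w=wristframe('w2.png'); tcp_report(s)
save(overlay(w,(-.1076,.0175,np.radians(-7.1))),'w2o.png')
L=np.load('lane.npy'); c,sn=np.cos(L[2]),np.sin(L[2]); print('u scaled per 10mm',.02*c,.02*sn,'v',-.02*sn,.02*c)
```

```text
t 4.6 tcp [ 0.4443 -0.1754  0.0221] lane [-0.1062  0.0855] jaw yaw rel lane 0.08 F [-0.6  0.   0.6] w 1.0026222003225551 z [-0.  0. -1.]
u scaled per 10mm -0.0029741163177585597 0.019777629588210065 v -0.019777629588210065 -0.0029741163177585597
```

View pics/w2o.png

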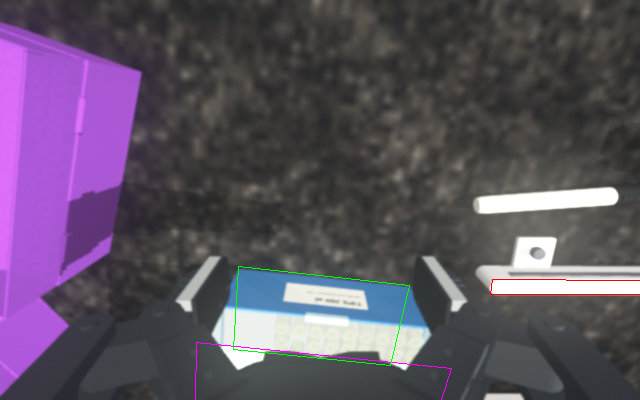

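Request:
step_arm([
  [0.008,0.001,0,0,0,0,50],
  [0.016,0.002,0,0,0,0,50],
  [0.024,0.004,0,0,0,0,50],
  [0.03,0.005,0,0,0,0,50],
  [0.036,0.005,0,0,0,0,50],
  [0.042,0.006,0,0,0,0,50],
  [0.048,0.007,0,0,0,0,50],
  [0.054,0.008,0,0,0,0,50],
  [0.06,0.009,0,0,0,0,50],
  [0.06,0.009,0,0,0,0,50],
])

```text
time: 5.65
tool_pos: [0.4746, -0.1716, 0.0219]
tool_rot: [0.0, -0.075, 0.997, 0.0]
contact_force: [0.3, -0.1, 0.3]
gripper_width: 0.805
```

Run:
```python
from h import *
s,w=wristframe('w3.png'); tcp_report(s)
save(overlay(w,(-.1076,.0100,np.radians(0))),'w3o.png')
f=eyes.grab_frame('top'); save(cv2.resize(overlay(f,(-.1076,.01,np.radians(0)))[150:290,230:450],None,fx=3.6,fy=3.6,interpolation=cv2.INTER_CUBIC),'t3o.png')
```

```text
t 5.65 tcp [ 0.4746 -0.1716  0.0219] lane [-0.107   0.0549] jaw yaw rel lane 0.01 F [ 0.3 -0.1  0.3] w 0.8053668034852925 z [ 0.  0. -1.]
```

View pics/w3o.png

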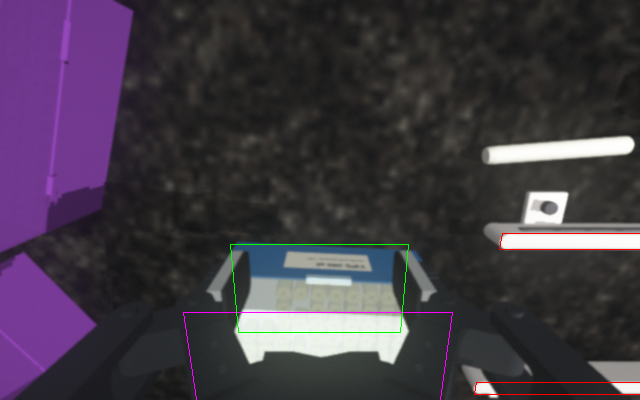

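View pics/t3o.png

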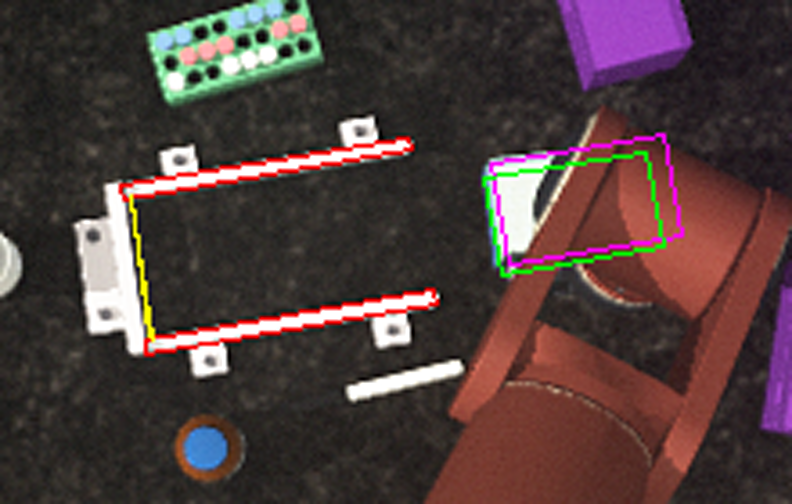

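The near face is now squared to the lane: the bottom edge lies on the overlay at row 245 and y is about +10 mm. I'll push another 11 mm, then back off.

Request:
step_arm([
  [0.006,0.001,0,0,0,0,50],
  [0.012,0.002,0,0,0,0,50],
  [0.018,0.003,0,0,0,0,50],
  [0.022,0.003,0,0,0,0,50],
  [0.022,0.003,0,0,0,0,50],
  [0.012,0.002,0,0,0,0,50],
  [-0.01,-0.001,0,0,0,0,50],
  [-0.04,-0.006,0.02,0,0,0,50],
  [-0.06,-0.009,0.1,0,0,0,50],
  [-0.06,-0.009,0.18,0,0,0,50],
])

```text
time: 6.75
tool_pos: [0.4414, -0.1756, 0.1112]
tool_rot: [-0.002, -0.074, 0.997, 0.001]
contact_force: [1.5, -0.9, 0.6]
gripper_width: 0.806
```

Request:
step_arm([
  [0,0,0.1,0,0,-0.09,120],
  [0,0,0.2,0,0,-0.19,120],
  [0.04,-0.03,0.3,0,0,-0.29,120],
  [0.1,-0.08,0.3,0,0,-0.39,120],
  [0.16,-0.12,0.3,0,0,-0.49,120],
  [0.204,-0.159,0.3,0,0,-0.59,120],
  [0.204,-0.159,0.3,0,0,-0.69,120],
  [0.204,-0.159,0.3,0,0,-0.79,120],
  [0.204,-0.159,0.3,0,0,-0.89,120],
  [0.204,-0.159,0.3,0,0,-0.99,120],
])

```text
time: 7.75
tool_pos: [0.5454, -0.2559, 0.2616]
tool_rot: [-0.0, 0.622, 0.783, 0.0]
contact_force: [-0.1, 0.6, 0.7]
gripper_width: 0.53
```

Request:
step_arm([
  [0,0,0,0,0,-0.057,120],
  [0,0,0,0,0,-0.057,120],
])

```text
time: 7.95
tool_pos: [0.5455, -0.2558, 0.2618]
tool_rot: [-0.0, 0.652, 0.758, 0.0]
contact_force: [-1.2, -0.8, 0.3]
gripper_width: 0.53
```

Run:
```python
from h import *
s,w=wristframe('w4.png'); tcp_report(s)
save(overlay(w,(-.106,-.001,np.radians(0))),'w4o.png')
f=eyes.grab_frame('top'); save(cv2.resize(overlay(f,(-.106,-.001,np.radians(0)))[150:290,230:450],None,fx=3.6,fy=3.6,interpolation=cv2.INTER_CUBIC),'t4o.png')
```

```text
t 7.95 tcp [ 0.5455 -0.2558  0.2618] lane [-0.2008 -0.0026] jaw yaw rel lane -89.99 F [-1.2 -0.8  0.3] w 0.5299721836898915 z [-0.  0. -1.]
```

View pics/w4o.png

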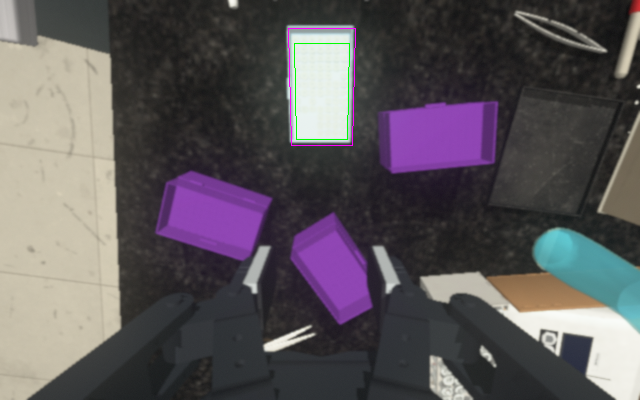

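View pics/t4o.png

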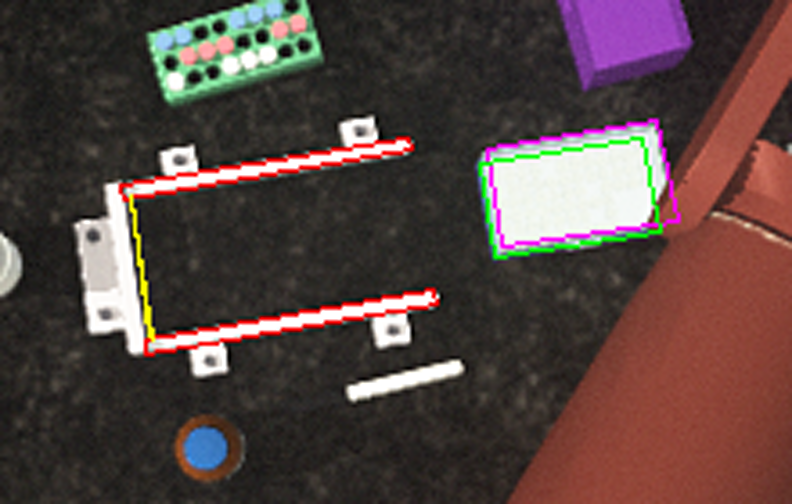

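The box now lies in line with the lane: yaw about 0, y about -1.5 mm, centre at lane x about -0.104. The nearest purple box corner is about 80 mm behind it. I'm descending behind the rear face, jaws across the lane, about 35 mm open.

Request:
step_arm([
  [-0.006,0.017,-0.1,0,0,0,150],
  [-0.006,0.017,-0.2,0,0,0,150],
  [-0.006,0.017,-0.28,0,0,0,150],
  [-0.006,0.017,-0.35,0,0,0,150],
  [-0.006,0.017,-0.41,0,0,0,150],
  [-0.006,0.017,-0.45,0,0,0,150],
  [-0.006,0.017,-0.464,0,0,0,150],
  [-0.006,0.017,-0.464,0,0,0,150],
])

```text
time: 8.85
tool_pos: [0.5424, -0.2469, 0.0289]
tool_rot: [-0.001, 0.652, 0.758, -0.0]
contact_force: [-0.1, 0.3, -1.1]
gripper_width: 0.413
```

Run:
```python
from h import *
s,w=wristframe('w5.png'); tcp_report(s)
save(overlay(w,(-.104,-.0015,np.radians(0))),'w5o.png')
```

```text
t 8.85 tcp [ 0.5424 -0.2469  0.0289] lane [-0.1915 -0.0009] jaw yaw rel lane -89.95 F [-0.1  0.3 -1.1] w 0.41308149377541586 z [-0.002  0.001 -1.   ]
```

View pics/w5o.png

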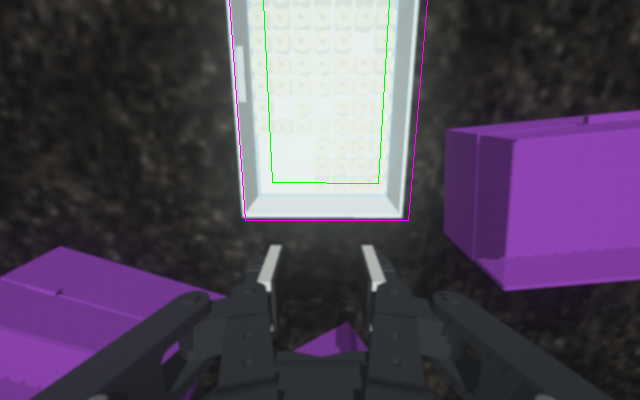

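Request:
step_arm([
  [-0.002,0.012,0,0,0,0,150],
  [-0.004,0.024,0,0,0,0,150],
  [-0.005,0.034,0,0,0,0,150],
  [-0.007,0.044,0,0,0,0,150],
  [-0.008,0.054,0,0,0,0,150],
  [-0.01,0.066,0,0,0,0,150],
  [-0.012,0.078,0,0,0,0,150],
  [-0.014,0.09,0,0,0,0,150],
  [-0.015,0.102,0,0,0,0,150],
  [-0.016,0.11,0,0,0,0,150],
])

```text
time: 9.9
tool_pos: [0.5351, -0.1917, 0.0298]
tool_rot: [-0.0, 0.652, 0.758, -0.0]
contact_force: [0.3, -2.6, 2.6]
gripper_width: 0.411
```

Run:
```python
from h import *
s,w=wristframe('w6.png'); tcp_report(s)
p=(lane_xy(s['tool_pos'])[0]+.011+.059,-.0015,0); print(p)
save(overlay(w,p),'w6o.png')
f=eyes.grab_frame('top'); save(cv2.resize(overlay(f,p)[150:290,230:450],None,fx=3.6,fy=3.6,interpolation=cv2.INTER_CUBIC),'t6o.png')
```

```text
t 9.9 tcp [ 0.5351 -0.1917  0.0298] lane [-0.1358 -0.0019] jaw yaw rel lane -89.97 F [ 0.3 -2.6  2.6] w 0.4110814621014416 z [-0.  0. -1.]
(np.float64(-0.06580738603297694), -0.0015, 0)
```

View pics/w6o.png

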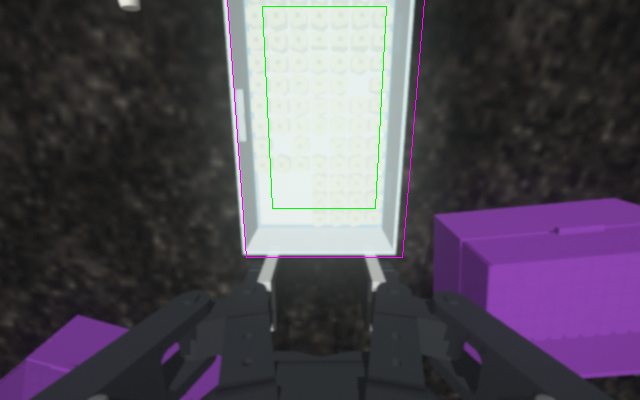

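View pics/t6o.png

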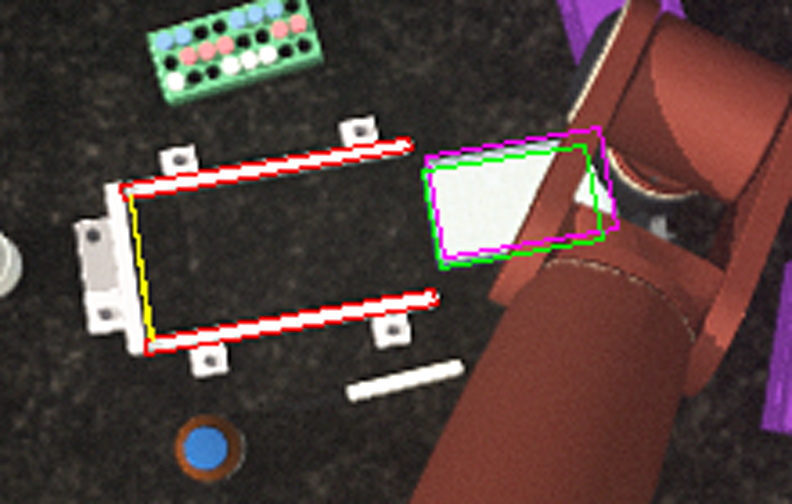

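On track: the box sits square on the two fingertips (row 255) and enters the mouth mid-lane. Force is about 2.6 N.

Request:
step_arm([
  [-0.002,0.012,0,0,0,0,150],
  [-0.004,0.024,0,0,0,0,150],
  [-0.005,0.036,0,0,0,0,150],
  [-0.007,0.048,0,0,0,0,150],
  [-0.009,0.06,0,0,0,0,150],
  [-0.011,0.072,0,0,0,0,150],
  [-0.013,0.084,0,0,0,0,150],
  [-0.014,0.096,0,0,0,0,150],
  [-0.016,0.108,0,0,0,0,150],
  [-0.018,0.12,0,0,0,0,150],
])

```text
time: 11.0
tool_pos: [0.5262, -0.1318, 0.0299]
tool_rot: [0.0, 0.652, 0.758, 0.0]
contact_force: [0.3, -0.7, -0.8]
gripper_width: 0.413
```

Run:
```python
from h import *
s,w=wristframe('w7.png'); tcp_report(s)
p=(lane_xy(s['tool_pos'])[0]+.011+.059,-.0005,0); print(p)
save(overlay(w,p),'w7o.png')
f=eyes.grab_frame('top'); save(cv2.resize(overlay(f,p)[150:290,230:450],None,fx=3.6,fy=3.6,interpolation=cv2.INTER_CUBIC),'t7o.png')
```

```text
t 11.0 tcp [ 0.5262 -0.1318  0.0299] lane [-0.0752 -0.002 ] jaw yaw rel lane -89.98 F [ 0.3 -0.7 -0.8] w 0.4125445242561399 z [ 0.  0. -1.]
(np.float64(-0.0052136465460081854), -0.0005, 0)
```

View pics/w7o.png

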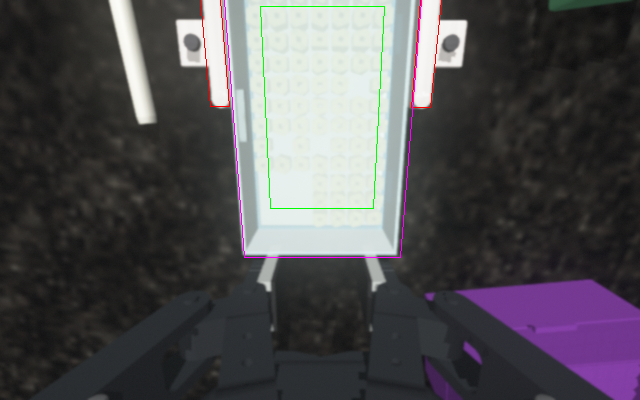

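View pics/t7o.png

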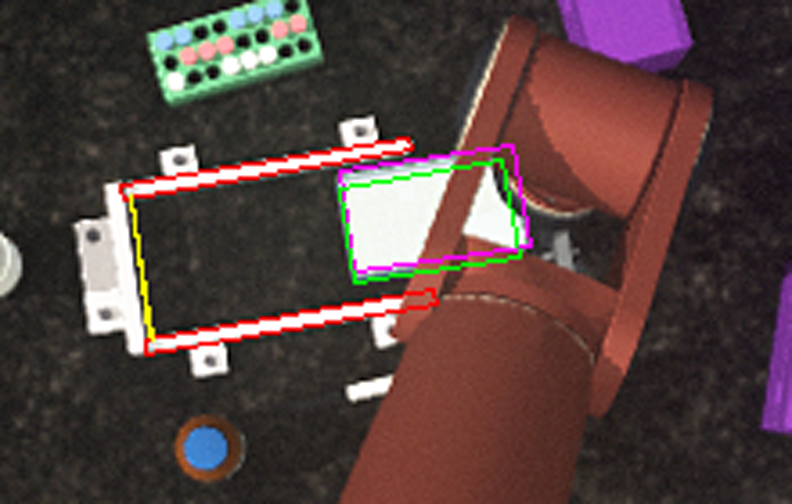

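Request:
step_arm([
  [-0.002,0.012,0,0,0,0,150],
  [-0.004,0.024,0,0,0,0,150],
  [-0.005,0.036,0,0,0,0,150],
  [-0.007,0.048,0,0,0,0,150],
  [-0.009,0.06,0,0,0,0,150],
  [-0.011,0.072,0,0,0,0,150],
  [-0.013,0.084,0,0,0,0,150],
  [-0.015,0.096,0,0,0,0,150],
  [-0.017,0.108,0,0,0,0,150],
  [-0.018,0.12,0,0,0,0,150],
])

```text
time: 12.1
tool_pos: [0.5172, -0.0719, 0.03]
tool_rot: [0.0, 0.652, 0.758, -0.0]
contact_force: [-1.0, -3.1, 1.9]
gripper_width: 0.411
```

Run:
```python
from h import *
s,w=wristframe('w8.png'); tcp_report(s)
p=(lane_xy(s['tool_pos'])[0]+.011+.059,-.0005,0); print(p)
save(overlay(w,p),'w8o.png')
f=eyes.grab_frame('top'); save(cv2.resize(overlay(f,p)[150:290,230:450],None,fx=3.6,fy=3.6,interpolation=cv2.INTER_CUBIC),'t8o.png')
```

```text
t 12.1 tcp [ 0.5172 -0.0719  0.03  ] lane [-0.0147 -0.002 ] jaw yaw rel lane -89.98 F [-1.  -3.1  1.9] w 0.4113502853728503 z [ 0. -0. -1.]
(np.float64(0.05532226108804485), -0.0005, 0)
```

View pics/w8o.png

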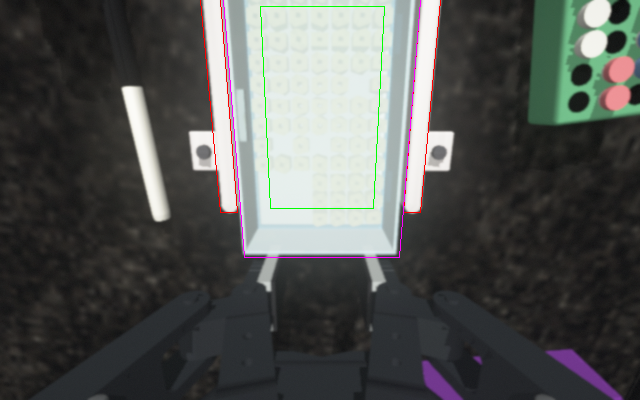

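View pics/t8o.png

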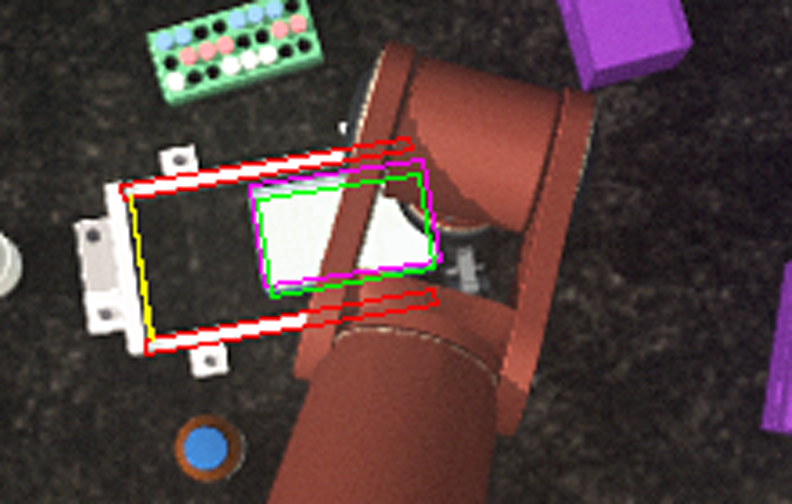

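Request:
step_arm([
  [-0.002,0.012,0,0,0,0,150],
  [-0.004,0.026,0,0,0,0,150],
  [-0.006,0.04,0,0,0,0,150],
  [-0.008,0.054,0,0,0,0,150],
  [-0.01,0.068,0,0,0,0,150],
  [-0.012,0.082,0,0,0,0,150],
  [-0.014,0.096,0,0,0,0,150],
  [-0.016,0.11,0,0,0,0,150],
  [-0.019,0.124,0,0,0,0,150],
  [-0.02,0.136,0,0,0,0,150],
])

```text
time: 13.2
tool_pos: [0.5069, -0.0036, 0.0298]
tool_rot: [-0.0, 0.652, 0.758, -0.0]
contact_force: [0.5, -1.5, -0.8]
gripper_width: 0.412
```

Run:
```python
from h import *
s,w=wristframe('w9.png'); tcp_report(s)
p=(lane_xy(s['tool_pos'])[0]+.011+.059,-.0005,0); print(p)
save(overlay(w,p),'w9o.png')
f=eyes.grab_frame('top'); save(cv2.resize(overlay(f,p)[150:290,230:450],None,fx=3.6,fy=3.6,interpolation=cv2.INTER_CUBIC),'t9o.png')
save(cv2.resize(f['pixels'][150:290,230:450],None,fx=3.6,fy=3.6,interpolation=cv2.INTER_CUBIC),'t9.png')
```

```text
t 13.2 tcp [ 0.5069 -0.0036  0.0298] lane [ 0.0544 -0.002 ] jaw yaw rel lane -89.97 F [ 0.5 -1.5 -0.8] w 0.4121237238989659 z [-0.  0. -1.]
(np.float64(0.12435048715645636), -0.0005, 0)
```

View pics/w9o.png

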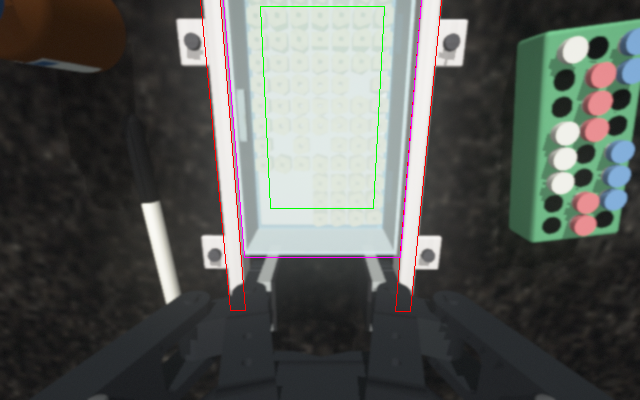

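View pics/t9o.png

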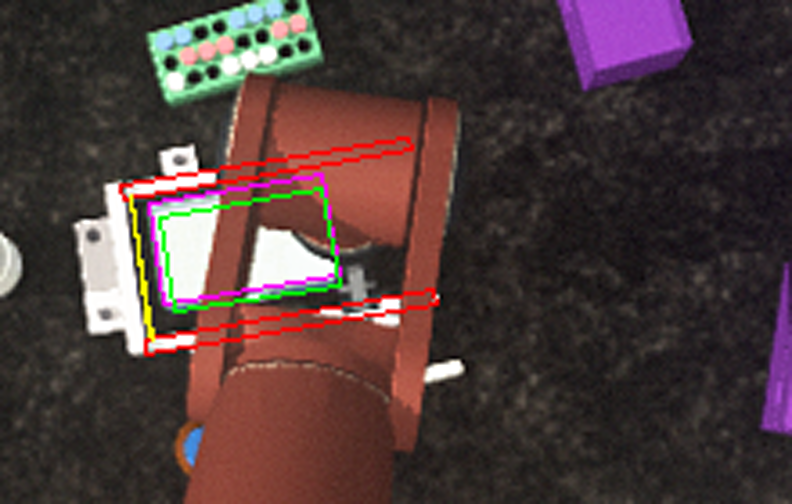

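Remaining about 16 mm. I'll move 13 mm slowly, then creep until the stop's contact shows in the force.

Request:
step_arm([
  [-0.001,0.004,0,0,0,0,150],
  [-0.001,0.008,0,0,0,0,150],
  [-0.002,0.012,0,0,0,0,150],
  [-0.002,0.015,0,0,0,0,150],
  [-0.003,0.018,0,0,0,0,150],
  [-0.003,0.02,0,0,0,0,150],
  [-0.003,0.022,0,0,0,0,150],
  [-0.004,0.024,0,0,0,0,150],
  [-0.004,0.026,0,0,0,0,150],
])

```text
time: 14.2
tool_pos: [0.5052, 0.0087, 0.0299]
tool_rot: [0.0, 0.652, 0.758, -0.0]
contact_force: [-0.6, -1.0, 0.2]
gripper_width: 0.412
```

Request:
step_arm([
  [0,0.002,0,0,0,0,150],
  [-0.001,0.004,0,0,0,0,150],
])

```text
time: 14.4
tool_pos: [0.5048, 0.0108, 0.0299]
tool_rot: [0.0, 0.652, 0.758, 0.0]
contact_force: [-0.6, -1.5, 0.2]
gripper_width: 0.411
```

Run:
```python
from h import *
s,w=wristframe(); tcp_report(s)
```

```text
t 14.4 tcp [0.5048 0.0108 0.0299] lane [ 0.0689 -0.0021] jaw yaw rel lane -89.99 F [-0.6 -1.5  0.2] w 0.4114744934588176 z [ 0.  0. -1.]
```

Request:
step_arm([
  [0,0.001,0,0,0,0,150],
  [0,0.002,0,0,0,0,150],
])

```text
time: 14.65
tool_pos: [0.5048, 0.011, 0.0301]
tool_rot: [0.001, 0.652, 0.758, -0.001]
contact_force: [-0.8, -5.7, 0.8]
gripper_width: 0.41
```

Request:
step_arm([
  [0,0.001,0,0,0,0,150],
  [-0.001,0.002,0,0,0,0,150],
])

```text
time: 14.85
tool_pos: [0.5047, 0.0111, 0.0304]
tool_rot: [0.001, 0.652, 0.758, -0.001]
contact_force: [-0.0, -7.7, 0.7]
gripper_width: 0.41
```

Run:
```python
from h import *
s,w=wristframe('w10.png'); tcp_report(s)
p=(.141,-.0005,0)
save(overlay(w,p),'w10o.png')
f=eyes.grab_frame('top'); save(cv2.resize(f['pixels'][180:260,240:340],None,fx=7,fy=7,interpolation=cv2.INTER_CUBIC),'t10.png')
```

```text
t 14.85 tcp [0.5047 0.0111 0.0304] lane [ 0.0692 -0.002 ] jaw yaw rel lane -89.96 F [-0.  -7.7  0.7] w 0.41000770454430024 z [ 0.001 -0.004 -1.   ]
```

View pics/w10o.png

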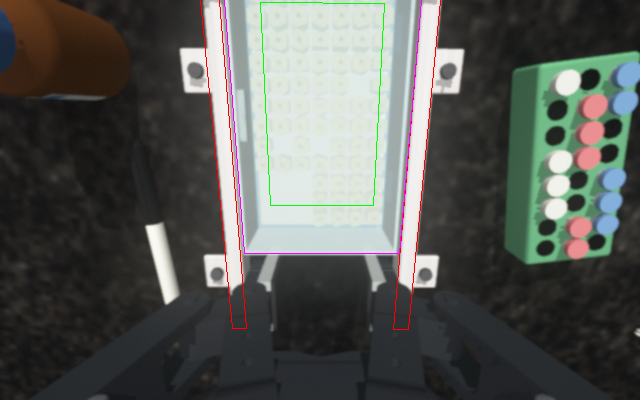

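View pics/t10.png

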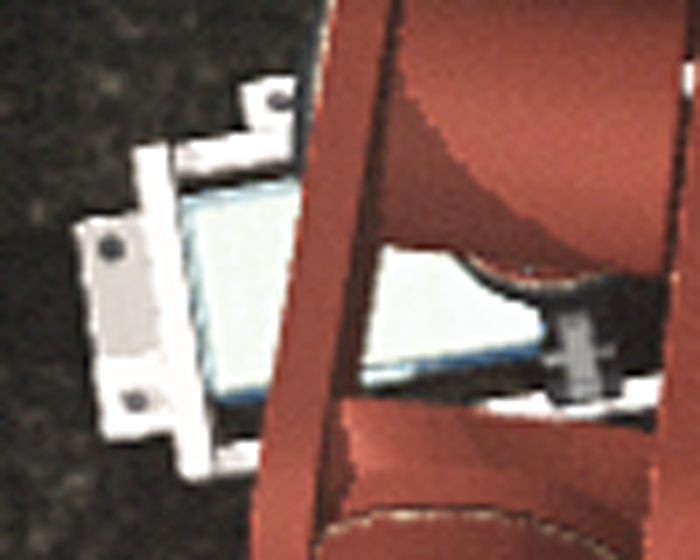

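The box front is flush on the stop bar, square, with gaps to both rails; the force rose to 7.7 N as motion stopped. I'm backing straight off, then up and away.

Request:
step_arm([
  [0.001,-0.006,0,0,0,0,150],
  [0.003,-0.018,0,0,0,0,150],
  [0.006,-0.04,0,0,0,0,150],
  [0.009,-0.06,0,0,0,0,150],
  [0.009,-0.06,0.08,0,0,0,150],
  [0.009,-0.06,0.17,0,0,0,150],
  [0.009,-0.06,0.27,0,0,0,150],
  [0.015,-0.1,0.37,0,0,0,150],
  [0.03,-0.18,0.42,0,0,0,150],
  [0.042,-0.28,0.42,0,0,0,150],
])

```text
time: 15.95
tool_pos: [0.5281, -0.128, 0.247]
tool_rot: [0.005, 0.651, 0.759, 0.002]
contact_force: [1.6, 0.5, -0.8]
gripper_width: 0.408
```

Request:
step_arm([
  [0,-0.1,0,0,0,0,150],
  [0,-0.2,0,0,0,0,150],
  [0,-0.28,0,0,0,0,150],
  [0,-0.28,0,0,0,0,150],
])

```text
time: 16.35
tool_pos: [0.5241, -0.2711, 0.2393]
tool_rot: [-0.0, 0.655, 0.756, -0.001]
contact_force: [-0.3, 0.4, -0.3]
gripper_width: 0.412
```

Run:
```python
from h import *
s,w=wristframe('w11.png'); tcp_report(s)
p=(.141,-.0005,0)
save(overlay(w,p),'w11o.png')
f=eyes.grab_frame('top'); save(cv2.resize(f['pixels'][150:290,200:400],None,fx=4,fy=4,interpolation=cv2.INTER_CUBIC),'t11.png')
save(cv2.resize(overlay(f,p)[180:260,240:380],None,fx=5.6,fy=5.6,interpolation=cv2.INTER_CUBIC),'t11o.png')
for n in ['tip_box_loose','tube_block','amber_bottle','marker','beaker']:
    b=eyes.pinpoint(n,'top'); print(n,[(np.round(q['uv']),round(q['p'],2)) for q in b])
```

```text
t 16.35 tcp [ 0.5241 -0.2711  0.2393] lane [-0.2127  0.0208] jaw yaw rel lane -90.33 F [-0.3  0.4 -0.3] w 0.41206541499986554 z [-0.001 -0.001 -1.   ]
tip_box_loose [(array([292., 223.]), 0.93), (array([397., 153.]), 0.69)]
tube_block [(array([295., 162.]), 0.85), (array([351., 234.]), 0.59)]
amber_bottle [(array([291., 275.]), 0.6)]
marker [(array([334., 258.]), 0.81)]
beaker [(array([225., 224.]), 0.83)]
```

View pics/t11.png

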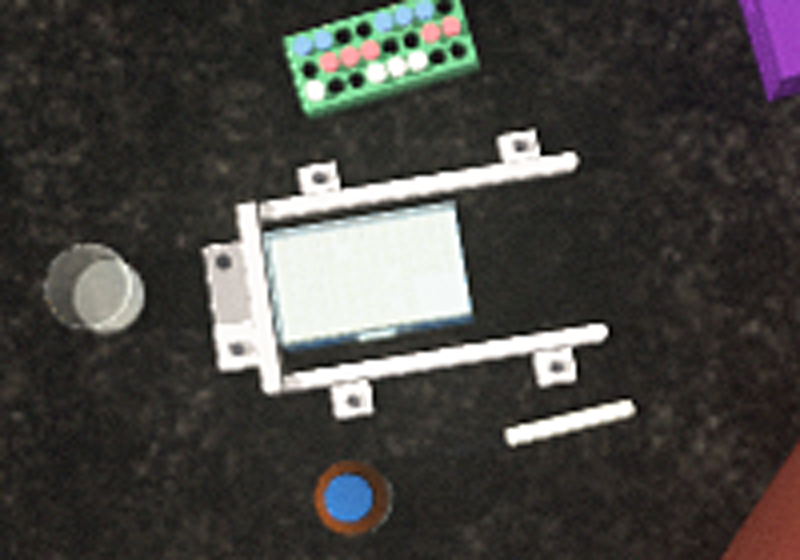

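View pics/t11o.png

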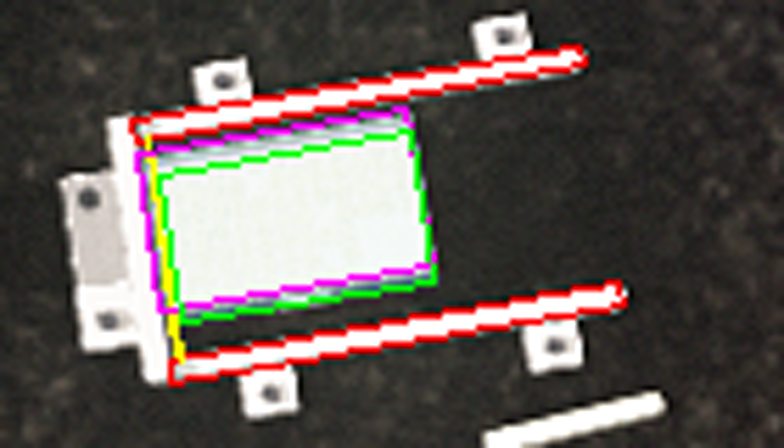

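Run:
```python
from h import *
print(manip.job_done()); print(monitor.state()['time'])
```

```text
the job is handed in; nothing more can be done
None
the job is handed in; nothing more can be done
```

I pushed the tip box down the lane and up against the end stop, then handed the job in with the robot clear and about 16 s used of the 72 s. `job_done()` gave no verdict.

- **How it went:** I first pushed the box's near long face with both open fingertips, which squared it to the lane and centred it. I then pushed its rear face with two fingertips (about 35 mm apart, 30 mm above the worktop) in short steps with pictures between. The push took about 1–3 N.
- **At the stop:** When the box met the stop, the force rose to 7.7 N and motion ceased. I backed the fingers straight off and lifted them away.
- **Last checks:** In the top view the box lies flush on the stop and straight, with clear gaps to both rails. The drawn home outline (lane x = 141 mm, about on the middle line) matches it to within about 2 mm. The tube block, bottle, marker and beaker are where they started, to within the networks' scatter of about 4 px.
- **Small disagreement:** The fingertip position at the stop puts the box centre at x ≈ 139 mm instead of 141 mm. That is within the camera calibration error and my assumed 11 mm finger half-width.
- **Not checked:** I did not take a separate close-up of the gap at the stop after backing off.

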